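Tare the portion scale for a steel dip cup

ROBOT

A 7-joint arm with a two-finger parallel gripper is mounted at the origin on the work surface; the furniture and walls round the work are solid. World frame = base frame: x ahead of the robot, y to its left, z up, the work surface at z = 0. Lengths are in m, angles in rad, forces in N, time in s.
With the tool pointing down it reaches from about 0.425 to 0.925 m from the base axis. Payload 6.8 kg.
Tool frame: the origin (TCP) lies between the finger pads; the fingertips stand 14 mm ahead of it and the grasp point (between the pads) lies 5 mm behind it; z points along the fingers, y is the line along which they close (so a half turn about z gives the same grasp; the last joint's range is limited). The gripper opens to 85 mm and grips with 20 to 120 N. Pads are 22 mm wide; open, the fingers measure 114 mm over their backs; the gripper's body (76 mm by 85 mm) begins 54 mm behind the grasp point. The pads swing forward as they close: fully open they stand 13 mm farther back than shut.
Start: joints at [1.01, 0.477, 0.022, 1.555, -0.011, 1.109, -0.083], TCP at [0.295, -0.607, 0.245] pointing down, gripper open.
Joint ranges: [-2.96, 2.96], [-0.34, 2.1], [-1.41, 1.46], [0.24, 2.44], [-1.37, 4.51], [0.17, 1.92], [-2.96, 2.96]. Speed limits (rad/s): [2.39, 2.39, 3.14, 3.14, 3.14, 3.14, 3.14].

INTERFACE

Orientations are given as a rotation vector (axis times angle).
In Python, from bench import r, eyes, ticket gives the robot as it stands. The module is installed in compiled form; this text tells all that it offers.
- The arm moves only by the tool arm_command, never from a script. Its argument "plan" is text: rows parted by semicolons, each of 4 numbers parted by spaces: the shift along the tool's x, y, z in m, then the turn about the tool's z in degrees. In form: tx ty tz yaw; .... A call has 1 to 20 rows; each row shifts and turns the commanded pose from where the row before left it, along the tool's axes as they then stand; what a row does not reach is not made up. A row lasts 1/8 s, in which the tool goes at most 62.5 mm and 10.7 degrees, less where a joint would pass 70% of its speed; a pose out of reach is approached as far as the arm can. A call is refused whole if a number of a shift passes 0.0625 or a number of a turn 10.7, either way. A call with a gripper value outside its range is refused whole. "hand" is the closure, from -1 (fully open) to 1 (shut), set as the call begins (left out, the last holds). The fingers move at their own pace and stop on an object; "grip_force" is the grip in N (left out, the last holds). Time passes only in rows, so rows that do not move let the fingers close. It gives the time, the measured TCP pose, the force, the opening and the grip force at its end, in the units of the state.
- r.get_obs(): the state, without advancing time (a new reading comes with each control period).
- eyes.grab_frame(name): name is "scene" or "top" or "wrist"; returns (picture, depth): 420x560x3 uint8, red, green, blue; 420x560 float32, m along the optical axis (not along the pixel's ray), 0 where there is no reading.
- eyes.calibration(name): a dict with "fov_y" (degrees; the focal length in pixels is half the picture's height over the tangent of half this angle, whatever the lens; pixels are square), "cx", "cy" (the principal point, pixels), "origin" and "attitude" of the camera in the world; the wrist camera has in their place "tool_from_camera" (4x4, takes a point from camera to tool coordinates, whose origin is the TCP and whose axes are the flange's). Camera axes: x right, y up, looking along -z (the intrinsics and any distortion apply to the point x, -y, -z); pixel columns grow to the right and rows downward; lengths in m; the calibration is good to about 2 mm. A picture is of the moment at which its call begins: read the wrist's pose just before it. calibration takes no time and is no camera call.
- ticket.hand_in(): hands the job in; it is judged then, once.
The state is a dict: "clock": time; "joints": joint angles; "qvel": joint speeds; "tau": joint torques, N m; "tcp_pos": TCP position; "orientation": TCP orientation; "contact_force": force on the tool from outside, world axes, zero at the start; "moment": the same for the moment, N m; "grip_width": finger opening in m; "gripper_force": force on a finger pad.
Only numpy, scipy, OpenCV 4.12 (cv2) and the standard library are available. Lean on these libraries where they do the work, as an engineer would, in place of code of your own. Each camera call takes 0.05 s, during which the arm holds its last target. There are 200 camera calls.

TASK

Tare the dial scale for the empty steel dip cup: stand the cup in the middle of the scale's round pan and let go of it, then press a fingertip lightly on the small black thumbwheel in the scale's top and roll it, stroke by stroke, until the red zero mark of the dial stands under the needle's tip, to within half a small division. Be gentle with the scale: do not bear down on the wheel or the housing (12 N at most) or push the pan down to its stop, leave the cup standing there, and do not disturb the other things.

Things in the scene. Friction and masses are not known exactly. Their poses are not given: they have to be found in the camera images.
- scale: steel dial scale fixed on the worktop, 261 (x) x 200 (y) x 126 mm. Origin on the worktop; front, with the dial, looks to -x, to the robot. The front slopes up at 35 deg from x = -133, z = 20 mm to x = -26, z = 95 mm; dial centre at x = -81, y = 0, under a fixed window. Behind it a flat top at z = 95 mm to x = +125 mm, the pan above it, the thumbwheel's slot in its front right corner
- pan_center (a point): middle of the upper face of the scale's round steel pan (124 mm across, 4 mm thick, rim 1.5 mm high), at x = 58, y = 0, z = 124 mm in the scale's frame when empty. It sinks with the load. Axes as the scale's
- pan (a joint): how far the pan has sunk, m: 0 empty, 0.016 at the full load of 500 g (spring 307 N/m), end stop at 0.020; over 0.018 counts as forced
- needle (a joint): angle of the black needle, rad, clockwise positive as seen facing the dial: 0 empty (it points up the slope), 0.01047 per gram, 5.24 at 500 g. It follows the pan and cannot be touched. The cup's weight is not known beforehand (65 to 130 g)
- dial (a joint): angle of the white dial plate, rad, clockwise positive like the needle's: at 0 its red zero mark is straight up the slope. The thumbwheel turns it: dial = 0.40 x zero_wheel. Tared when dial = needle. It starts between -0.5 and 0.2, so with the cup on the pan it must go clockwise
- zero_wheel (a joint): angle of the thumbwheel, rad; grows when its crown rolls toward the scale's +x (away from the dial), turning the dial clockwise; about 0.05 rad per mm of fingertip travel. Range -8 to 8; stays where left. Friction needs 2.5 N along the rim: too light a touch slips, 5 to 9 N of pressure rolls it. The rim runs 1 mm out of true, so the crown rises and falls as it rolls
- housing (a joint): how far the scale's housing (with wheel, pan and dial) is pressed down on its soft rubber feet, m: 0 free; it starts to yield at 1 N and sinks 1 mm per 9 N, to a hard stop at 0.0016 (15 N). More than 12 N between fingers and scale counts as forced
- wheel_crown (a point): top of the thumbwheel (mean: the rim stands up to 1 mm higher or lower), at x = -1, y = -80, z = 104 mm in the scale's frame; sinks with the housing, does not turn. The wheel is a black ribbed disc 40 mm across, 10 mm wide, axle along the scale's y, in a black-framed slot (46 x 26 mm, top at z = 97.5 mm): only 6.5 mm stand out, rolled by a fingertip on top moving along x
- needle_tip (a point): tip of the needle, 47 mm from the dial's centre.
- zero_mark (a point): inner point of the red triangle, the zero mark, on the dial plate, taken in the needle's plane 47 mm from the dial's centre: when the scale is tared it coincides with needle_tip. One small division (10 g) of the dial is 0.105 rad, 4.9 mm there.
- dip_cup: empty steel dip cup (ramekin), round, open at the top, 67 mm across at the rim, tapering to 46 mm at the foot, 40 mm tall; origin under the centre of its foot, z up. Can be gripped across the rim from above.
- tin: tin of corn, 75 mm across, 58 mm tall; origin under its centre; to be left alone
- spice_jar: spice jar with a black lid, 41 mm across, 105 mm tall; origin under its centre; to be left alone
Not all that is in view belongs to the job. What is shaped like the dip_cup but orange or yellow is not meant.

How it is judged:
On the way, in this order (a step that is already met when the one before it is completed fails the run):
1. the dip cup stands upright on the pan, its foot centre within 30 mm of the pan's middle, and is released (horizontal distance between dip_cup and pan_center below 0.03 m and z of dip_cup in the frame of pan_center between -0.004 and 0.005 m and angle between dip_cup's own z axis and vertical below 0.12 rad and contact force between the fingers and dip_cup below 0.1 N), for 0.3 s.
2. with the cup on the pan, the zero mark is brought to within 2.5 mm (half a small division) of the needle's tip (all of step 1 and distance between needle_tip and zero_mark below 0.0025 m), for 0.5 s.
At the end, for the whole second after the job is handed in: The dip cup stands upright (within 0.12 rad), released and at rest on the pan, its foot centre within 30 mm of the pan's middle; the dial's zero mark is within 2.5 mm of the needle's tip; the fingers are off the scale (all of step 2 and linear speed of dip_cup below 0.01 m/s and contact force between the fingers and scale below 0.1 N); the robot touches nothing.
It fails at once if more than 12 N between the fingers and the scale (wheel, pan or housing) (contact force between the fingers and scale above 12 N).
It fails at once if any other part of the arm leans on the scale with more than 12 N (contact force between the arm and scale above 12 N).
It fails at once if the pan is pushed past its full load (more than 18 mm down) (value of joint pan above 0.018 m).
It fails at once if the tin or the spice jar is moved by more than 30 mm (distance of any of tin, spice_jar from where it was at the start of the episode above 0.03 m).
It also fails if it takes over 72 s, if anything falls off the work surface, if the arm or the gripper's body presses on something with over 40 N, if the wrist force passes 120 N, or if a joint passes its speed limit or range.

## Working session

There is one attempt and no reset: what is moved stays moved. The work goes in short steps, Python scripts to look and compute and a tool call to move; the robot and the scene stay as the last step left them, time stands still between calls to the robot, and variables do not carry over. Pictures are saved under pics/ and viewed, at most 10 in all, crops included, and the job is handed in when it is done.

Besides the shell and the picture viewer there is one more tool, called after ">>>" as name(argument=value, ...) on one line, values as JSON. arm_command: Moves the arm, as the interface text tells. Its arguments: {"type":"object","properties":{"plan":{"type":"string"},"hand":{"type":"number"},"grip_force":{"type":"number"}},"required":["plan"]}

```bash
mkdir -p pics
cat > h.py <<'E'
import numpy as np, cv2
from scipy.spatial.transform import Rotation as R
from bench import r, eyes, ticket
def cam(name):
    c=eyes.calibration(name)
    if 'origin' in c:
        A=np.array(c['attitude'],float)
        M=A if A.shape==(3,3) else (R.from_rotvec(A).as_matrix() if A.size==3 else None)
        T=np.eye(4);T[:3,:3]=M;T[:3,3]=c['origin']
    else:
        o=r.get_obs();B=np.eye(4);B[:3,:3]=R.from_rotvec(o['orientation']).as_matrix();B[:3,3]=o['tcp_pos']
        T=B@np.array(c['tool_from_camera'])
    f=210/np.tan(np.radians(c['fov_y'])/2)
    return c,T,f
def ray(C,u,v):
    c,T,f=C
    return T[:3,3],T[:3,:3]@np.array([(u-c['cx'])/f,-(v-c['cy'])/f,-1])
def atz(C,u,v,z):
    o,d=ray(C,u,v);return o+d*(z-o[2])/d[2]
def proj(C,p):
    c,T,f=C;q=T[:3,:3].T@(np.array(p)-T[:3,3]);return c['cx']+f*q[0]/-q[2],c['cy']-f*q[1]/-q[2]
def grab(name,fn=None,crop=None,s=1):
    C=cam(name);im,d=eyes.grab_frame(name)
    if fn:
        k=im[:,:,::-1]
        if crop:k=k[crop[1]:crop[3],crop[0]:crop[2]]
        cv2.imwrite('pics/'+fn,cv2.resize(k,None,fx=s,fy=s,interpolation=cv2.INTER_CUBIC))
    return C,im,d
E
python3 - <<'E'
from h import *
for n in ('scene','top','wrist'): print(n,eyes.calibration(n))
print(r.get_obs())
C,im,d=grab('top','top.png');np.savez('top.npz',im=im,d=d)
C,im,d=grab('scene','scene.png')
E
```

```text
scene {'fov_y': 46.91601476466098, 'cx': 285.9257317154978, 'cy': 220.11645144049245, 'origin': array([ 1.28352344, -0.58684695,  0.58200564]), 'attitude': array([0.95971981, 0.59707287, 1.02524954])}
top {'fov_y': 46.91827894256364, 'cx': 280.1834768346822, 'cy': 214.07090049022548, 'origin': array([ 0.28828886, -0.18404397,  0.9873615 ]), 'attitude': array([ 0.15115779, -0.14041252, -1.58657211])}
wrist {'fov_y': 62.032684403984184, 'cx': 280.24308495676905, 'cy': 214.75797882606992, 'tool_from_camera': array([[ 9.54786746e-04,  9.65657478e-01,  2.59816713e-01,
         6.52671590e-02],
       [ 9.99999543e-01, -9.31829643e-04, -2.11526223e-04,
         1.55202072e-03],
       [ 3.78430364e-05,  2.59816796e-01, -9.65657926e-01,
        -1.27959561e-01],
       [ 0.00000000e+00,  0.00000000e+00,  0.00000000e+00,
         1.00000000e+00]])}
{'clock': 0.0, 'joints': array([ 1.00988283,  0.47781006,  0.02234457,  1.55644356, -0.0115081 ,
        1.10926893, -0.08311232]), 'qvel': array([ 0.00035633, -0.00119588,  0.00090767,  0.00010446,  0.00149096,
       -0.00125583, -0.00052175]), 'tau': array([-2.50874400e-04, -5.96454406e+01,  1.60706129e+00, -2.81199682e+01,
        1.22648259e-02,  9.54081741e-03,  5.86936110e-06]), 'tcp_pos': array([ 0.29505684, -0.60648067,  0.24432242]), 'orientation': array([-3.05973805e+00, -7.04832230e-01,  8.30725170e-04]), 'contact_force': array([-0.95443501, -0.62389639,  0.32290461]), 'moment': array([ 0.02037323, -0.01946678,  0.01618634]), 'gripper_force': 0.0, 'grip_width': 0.08518194467181918}
```

View pics/top.png

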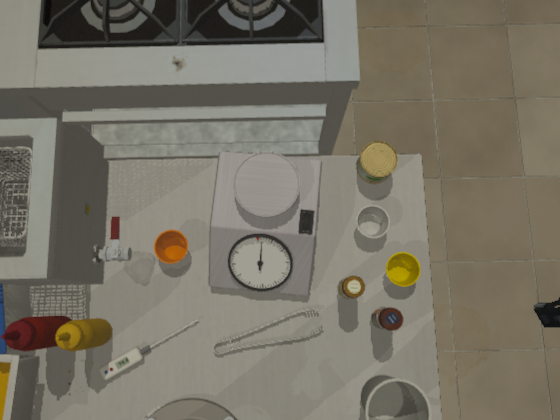

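View pics/scene.png

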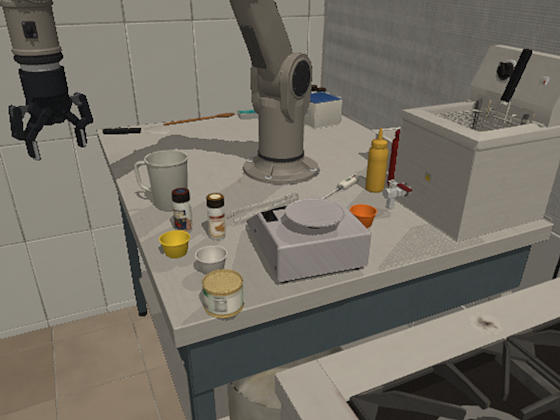

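The top view shows the steel cup near (372,222), the tin at (378,160), the pan at (266,186), the wheel slot at (306,221) and the dial at (261,261). The spice jars are at (352,288) and (389,319).

Run:
```python
from h import *
z=np.load('top.npz');im,d=z['im'],z['d'];C=cam('top');print(C[1])
for n,u,v in [('cup',372,222),('cuprimL',357,222),('cuprimR',388,222),('tin',378,158),('pan',266,186),('dial',261,261),('slot',306,221),('cornTL',219,153),('cornTR',322,157),('jar',352,288),('table',330,180),('yellow',402,268)]:
    o,dd=ray(C,u,v); print(n,np.round(o+dd*d[v,u],4))
k=im[130:310,200:420,::-1];cv2.imwrite('pics/tc.png',cv2.resize(k,None,fx=3.6,fy=3.2,interpolation=cv2.INTER_CUBIC))
```

```text
[[-0.01994331  0.98269721 -0.18414251  0.28828886]
 [-0.99976331 -0.0212029  -0.00487361 -0.18404397]
 [-0.00869364  0.18400173  0.98288747  0.9873615 ]
 [ 0.          0.          0.          1.        ]]
cup [ 0.4526 -0.3686 -0.0005]
cuprimL [ 0.4464 -0.3312  0.0407]
cuprimR [ 0.4452 -0.3927  0.0396]
tin [ 0.5734 -0.3777  0.0532]
pan [ 0.5032 -0.1548  0.1233]
dial [ 0.3711 -0.1411  0.0637]
slot [ 0.4398 -0.2272  0.1037]
cornTL [ 0.5776 -0.0643  0.0946]
cornTR [ 0.5942 -0.2702  0.001 ]
jar [ 0.3153 -0.3062  0.1056]
table [ 5.440e-01 -2.853e-01 -5.000e-04]
yellow [ 0.3566 -0.4238  0.001 ]
```

View pics/tc.png

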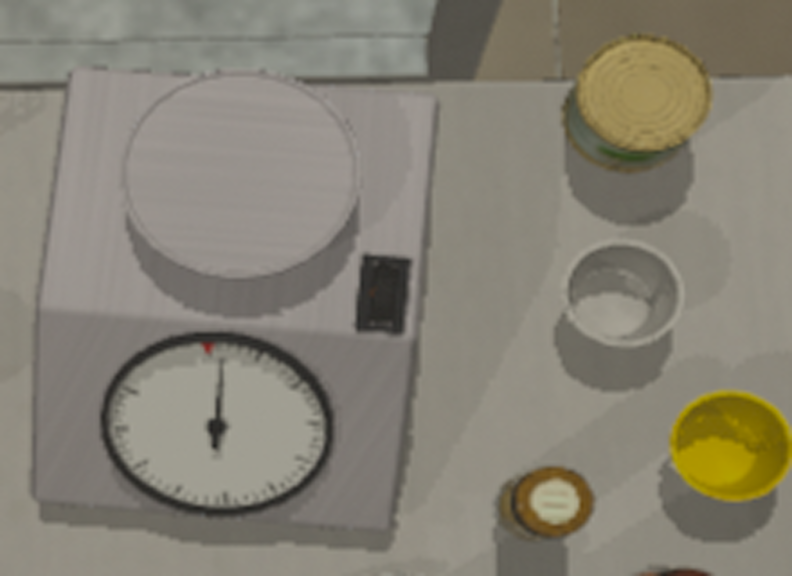

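Run:
```python
from h import *
C=cam('top')
f=lambda x,y,z:atz(C,200+x/3.6,130+y/3.2,z)
p={n:f(*a) for n,a in dict(cup=(624,294,.04),pan=(241,175,.1255),slot=(384,294,.0975),dial=(217,425,.0575),eL=(42,311,.095),eR=(413,335,.095),bL=(73,71,.095),bR=(437,98,.095)).items()}
for k,v in p.items():print(k,np.round(v,4))
for a,b in (('eL','eR'),('bL','bR')):
    q=p[a]-p[b];print('yaw',np.arctan2(-q[0],q[1]),np.linalg.norm(q))
src=np.array([[58,0],[-1,-80],[-81,0]])/1e3
dst=np.array([p[k][:2] for k in('pan','slot','dial')])
a=src-src.mean(0);b=dst-dst.mean(0)
th=np.arctan2((a[:,0]*b[:,1]-a[:,1]*b[:,0]).sum(),(a*b).sum())
c,s=np.cos(th),np.sin(th);Rm=np.array([[c,-s],[s,c]]);t=dst.mean(0)-Rm@src.mean(0)
print(th,t,(src@Rm.T+t-dst)*1e3)
for n,q in dict(pan=(.058,0),crown=(-.001,-.08)).items():print(n,Rm@np.array(q)+t)
o=r.get_obs();print(R.from_rotvec(o['orientation']).as_matrix().round(4))
```

```text
cup [ 0.4461 -0.3637  0.04  ]
pan [ 0.5051 -0.1566  0.1255]
slot [ 0.4391 -0.2287  0.0975]
dial [ 0.3682 -0.1393  0.0575]
eL [ 0.4333 -0.0511  0.095 ]
eR [ 0.4151 -0.2431  0.095 ]
bL [ 0.5791 -0.0668  0.095 ]
bR [ 0.5578 -0.2606  0.095 ]
yaw -0.09462232403863394 0.19285203554618388
yaw -0.10922100729474327 0.1949428211540634
-0.11726661690308259 [ 0.44852106 -0.14932957] [[ 1.04749024  0.48126009]
 [-0.97025007  0.03848637]
 [-0.07724017 -0.51974645]]
pan [ 0.50612272 -0.15611545]
crown [ 0.43816808 -0.22866314]
[[ 8.992e-01  4.375e-01 -8.000e-04]
 [ 4.375e-01 -8.992e-01  1.400e-03]
 [-1.000e-04 -1.600e-03 -1.000e+00]]
```

>>> arm_command(plan="0 0 0 8;0 0 0 8;0 0 0 8;0 0 0 8;0.0154 -0.0322 0.005 0;0.0154 -0.0322 0.005 0;0.0154 -0.0322 0.005 0;0.0154 -0.0322 0.005 0;0.0154 -0.0322 0.005 0;0.0154 -0.0322 0.005 0;0.0154 -0.0322 0.005 0;0.0154 -0.0322 0.005 0;0 0 0 0", hand=-1, grip_force=20)

```text
clock: 1.72
tcp_pos: [0.4468, -0.3603, 0.2045]
orientation: [-3.135, 0.157, 0.001]
contact_force: [-0.2, -0.2, 0.1]
grip_width: 0.0854
gripper_force: 0.0
```

```bash
cat >> h.py <<'E'
def rel(p):
    o=r.get_obs();M=R.from_rotvec(o['orientation']).as_matrix();return np.round(M.T@(np.array(p)-o['tcp_pos']),4)
E
python3 - <<'E'
from h import *
o=r.get_obs();print(o['tcp_pos'],o['contact_force']);M=R.from_rotvec(o['orientation']).as_matrix();print(M.round(4))
C,im,d=grab('wrist','w1.png')
print(proj(C,[.446,-.364,.04]),rel([.446,-.364,.035]),rel([.438,-.2287,.104]),rel([.506,-.156,.124]))
E
```

```text
[ 0.44677123 -0.36026059  0.20451524] [-0.16971675 -0.2292387   0.07923615]
[[ 9.95e-01 -9.98e-02 -4.00e-04]
 [-9.98e-02 -9.95e-01  2.30e-03]
 [-7.00e-04 -2.20e-03 -1.00e+00]]
(np.float64(283.26901532419635), np.float64(200.94648081882133)) [0.0007 0.0017 0.1698] [-0.0212 -0.1321  0.1009] [ 0.039  -0.2114  0.081 ]
```

View pics/w1.png

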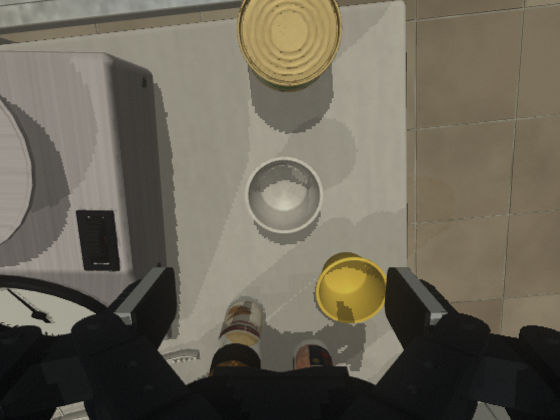

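The rim centre is at (284,196), against a predicted (283,201), so the cup is a few mm further in +x. The wheel slot is at (98,240).

Run:
```python
from h import *
C=cam('wrist')
p=atz(C,284,196,.04);print(p,rel([*p[:2],.034]))
p=atz(C,98,240,.0975);print('slot',p)
```

```text
[ 0.44892787 -0.3673847   0.04      ] [0.004  0.0048 0.1708]
slot [ 0.4427941  -0.23319162  0.0975    ]
```

>>> arm_command(plan="0.003 0.004 0.03 0;0 0 0.03 0;0 0 0.03 0;0 0 0.03 0;0 0 0.03 0;0 0 0.02 0;0 0 0.01 0;0 0 0 0;0 0 0 0")

```text
clock: 2.9
tcp_pos: [0.4479, -0.3688, 0.0261]
orientation: [3.136, -0.167, 0.002]
contact_force: [-0.4, -0.1, 0.3]
grip_width: 0.0853
gripper_force: 0.0
```

>>> arm_command(plan="0 0 0 0;0 0 0 0;0 0 0 0;0 0 0 0;0 0 0 0;0 0 0 0", hand=1, grip_force=25)

```text
clock: 3.65
tcp_pos: [0.4481, -0.3684, 0.0266]
orientation: [3.137, -0.166, 0.002]
contact_force: [-1.7, 1.5, 7.3]
grip_width: 0.0648
gripper_force: 25.8
```

>>> arm_command(plan="0 0 -0.01 0;0 0 -0.03 0;0 0 -0.04 0;0 0 -0.04 0;0 0 -0.03 0;0 0 -0.01 0;0 0 0 0")

```text
clock: 4.53
tcp_pos: [0.4476, -0.3681, 0.1855]
orientation: [3.137, -0.166, 0.001]
contact_force: [-0.4, -0.9, -1.1]
grip_width: 0.0646
gripper_force: 28.3
```

Run:
```python
from h import *
o=r.get_obs();print(o['tcp_pos'],o['contact_force'],o['grip_width'])
C,im,d=grab('wrist','w2.png')
print(rel([.507,-.157,.2]))
```

```text
[ 0.44757632 -0.36812079  0.18550906] [-0.37812004 -0.92376947 -1.05567189] 0.06459584556254327
[ 0.0373 -0.2159 -0.0154]
```

View pics/w2.png

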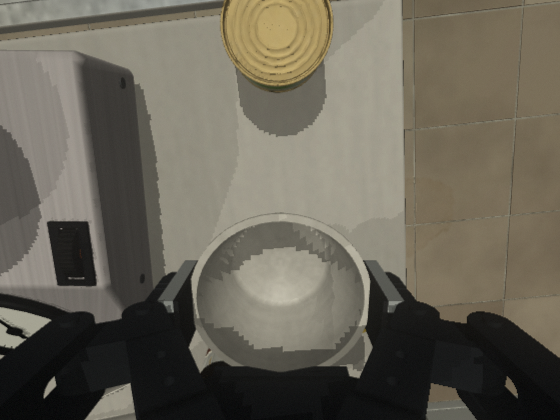

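>>> arm_command(plan="0.003 -0.015 0 0;0.005 -0.03 0 0;0.006 -0.035 0 0;0.006 -0.035 0 0;0.006 -0.035 0 0;0.006 -0.03 0 0;0.004 -0.025 0 0;0.0015 -0.01 0 0;0 0 0 0;0 0 0.015 0;0 0 0.011 0;0 0 0.004 0;0 0 0.003 0;0 0 0 0;0 0 0 0")

```text
clock: 6.45
tcp_pos: [0.5078, -0.1583, 0.1526]
orientation: [3.137, -0.166, 0.001]
contact_force: [-0.2, 0.2, -1.3]
grip_width: 0.0646
gripper_force: 28.3
```

>>> arm_command(plan="0 0 0.001 0;0 0 0.001 0;0 0 0.001 0;0 0 0.001 0;0 0 0 0;0 0 0 0;0 0 0 0")

```text
clock: 7.32
tcp_pos: [0.5076, -0.1583, 0.1484]
orientation: [3.137, -0.166, 0.0]
contact_force: [0.3, -0.6, -0.1]
grip_width: 0.0648
gripper_force: 28.3
```

>>> arm_command(plan="0 0 0 0;0 0 0 0;0 0 0 0;0 0 0 0;0 0 0 0", hand=-1)

```text
clock: 7.95
tcp_pos: [0.5075, -0.1583, 0.1483]
orientation: [3.137, -0.166, -0.0]
contact_force: [-0.4, -0.3, -0.6]
grip_width: 0.0851
gripper_force: 0.0
```

>>> arm_command(plan="0 0 -0.005 0;0 0 -0.015 0;0 0 -0.03 0;0 0 -0.03 0;0 0 -0.02 0;0 0 0 0;0 0 0 0")

```text
clock: 8.82
tcp_pos: [0.5072, -0.1582, 0.248]
orientation: [-3.137, 0.166, 0.001]
contact_force: [0.2, 0.4, -0.6]
grip_width: 0.0853
gripper_force: 0.0
```

Run:
```python
from h import *
o=r.get_obs();print(o['tcp_pos'],o['contact_force'],o['grip_width'])
C,im,d=grab('wrist','w3.png')
```

```text
[ 0.50716572 -0.15818234  0.24795607] [ 0.15422542  0.4256671  -0.59720442] 0.08532560269096993
```

View pics/w3.png

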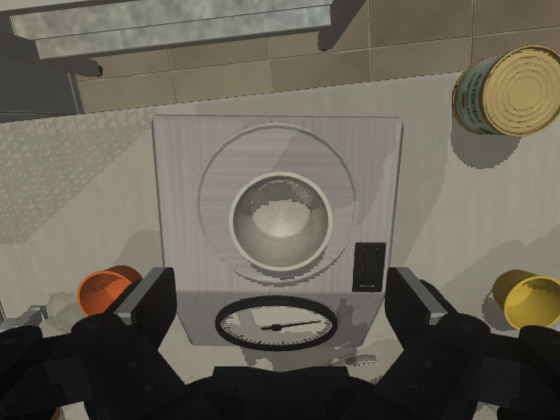

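The cup stands on the pan with its rim centre at (281,221) and the pan's centre near (277,205). The wheel slot's centre is at (369,267), and the needle points roughly right.

Run:
```python
from h import *
C=cam('wrist')
print('cup',atz(C,281,221,.16),'pan',atz(C,277,205,.121))
for (u,v) in [(369,267),(369,243),(367,292)]: print('slot',atz(C,u,v,.0975))
a=atz(C,156,117,.095);b=atz(C,401,118,.095);print(a,b,np.arctan2(-(a-b)[0],(a-b)[1]))
print(rel([.441,-.231,.150]))
```

```text
cup [ 0.51059071 -0.16060716  0.16      ] pan [ 0.5120604  -0.15783473  0.121     ]
slot [ 0.44374002 -0.22975952  0.0975    ]
slot [ 0.46560769 -0.23060274  0.0975    ]
slot [ 0.4202252  -0.22710181  0.0975    ]
[ 0.58519843 -0.07138851  0.095     ] [ 0.56463477 -0.2597576   0.095     ] -0.10873624095883125
[-0.0577  0.0794  0.0976]
```

>>> arm_command(plan="-0.01 0.014 0 0;-0.015 0.018 0 0;-0.018 0.02 0 0;-0.015 0.018 0 0;-0.0115 0.0095 0 0;0 0 0.02 0;0 0 0.03 0;0 0 0.03 0;0 0 0.01 0;0 0 0 0;0 0 0 0", hand=1)

```text
clock: 10.25
tcp_pos: [0.4307, -0.2303, 0.1593]
orientation: [3.137, -0.166, 0.003]
contact_force: [-0.1, 0.3, -0.5]
grip_width: -0.0003
gripper_force: 0.0
```

Run:
```python
from h import *
o=r.get_obs();print(o['tcp_pos'],o['contact_force'],o['grip_width'])
C,im,d=grab('wrist','w4.png')
C2,im2,d2=grab('top')
print(rel([.441,-.2295,.118]))
a=cv2.resize(im[:,:,::-1][200:420,140:420],(560,440));b=cv2.resize(im2[:,:,::-1][130:310,210:340],None,fx=1.85,fy=440/180)
cv2.imwrite('pics/c4.png',np.hstack([a,b]));print(a.shape,b.shape)
```

```text
[ 0.43070675 -0.23034212  0.15930751] [-0.0711513   0.30569116 -0.52484718] -0.00027545158593981334
[ 0.0101 -0.0019  0.0414]
(440, 560, 3) (440, 240, 3)
```

View pics/c4.png

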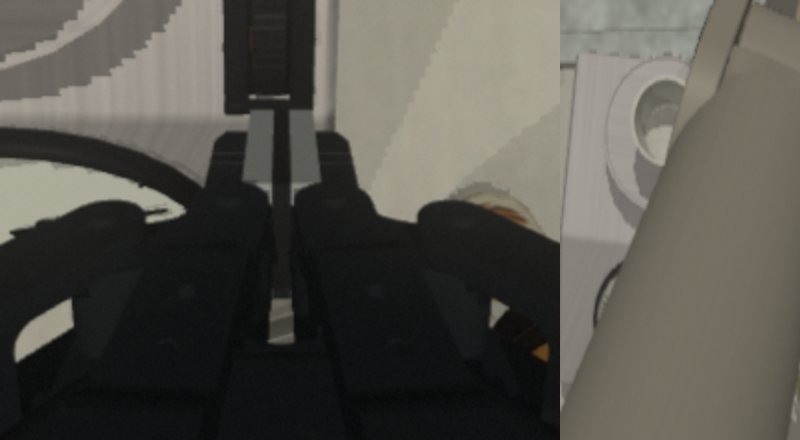

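The fingertips are at crop (282,110), just in front of the wheel at crop (269,50). The wheel lies slightly to the left. The top camera is blocked by the arm.

Run:
```python
from h import *
C=cam('wrist')
for u,v,z in [(252,25,.103),(285,25,.103),(225,50,.0975),(316,50,.0975),(225,112,.0975)]:
    p=atz(C,140+u/2,200+v/2,z);print(p.round(4),rel(p))
im=cv2.imread('pics/w4.png');cv2.imwrite('pics/w4c.png',im)
o=r.get_obs();M=R.from_rotvec(o['orientation']).as_matrix();print(proj(C,o['tcp_pos']+M@[0.011,0,.014]))
```

```text
[ 0.4492 -0.226   0.103 ] [ 0.0178 -0.0062  0.0564]
[ 0.4483 -0.235   0.103 ] [0.0178 0.0028 0.0564]
[ 0.4413 -0.2172  0.0975] [ 0.009  -0.0142  0.0619]
[ 0.4386 -0.2428  0.0975] [0.0091 0.0116 0.0619]
[ 0.4227 -0.2148  0.0975] [-0.0098 -0.0146  0.0618]
(np.float64(276.729277667261), np.float64(252.4883826613173))
```

>>> arm_command(plan="0 -0.0025 0.01 0;0 0 0.015 0;0 0 0.009 0;0 0 0.003 0;0 0 0 0;0 0 0 0")

```text
clock: 11.1
tcp_pos: [0.4306, -0.2277, 0.1216]
orientation: [3.137, -0.166, 0.001]
contact_force: [0.6, 0.0, 0.1]
grip_width: -0.0002
gripper_force: 0.0
```

>>> arm_command(plan="0 0 0.001 0;0 0 0.001 0;0 0 0 0;0 0 0 0")

```text
clock: 11.6
tcp_pos: [0.4303, -0.2275, 0.1193]
orientation: [3.137, -0.166, 0.0]
contact_force: [0.4, -0.0, 0.1]
grip_width: 0.0002
gripper_force: 0.0
```

>>> arm_command(plan="0 0 0.0005 0;0 0 0.0005 0;0 0 0 0;0 0 0 0")

```text
clock: 12.1
tcp_pos: [0.4304, -0.2276, 0.1184]
orientation: [3.137, -0.166, 0.0]
contact_force: [0.2, -0.2, 0.5]
grip_width: -0.0001
gripper_force: 0.4
```

>>> arm_command(plan="0 0 0.0005 0;0 0 0 0;0 0 0 0")

```text
clock: 12.48
tcp_pos: [0.4304, -0.2275, 0.1179]
orientation: [3.137, -0.166, 0.0]
contact_force: [-0.7, 1.3, 3.2]
grip_width: -0.0002
gripper_force: 1.5
```

>>> arm_command(plan="0 0 0.0004 0;0.001 0 0 0;0.001 0 0 0;0.001 0 0 0;0.001 0 0 0;0 0 0 0")

```text
clock: 13.22
tcp_pos: [0.4339, -0.228, 0.1176]
orientation: [-3.137, 0.166, 0.001]
contact_force: [-3.0, 1.0, 9.4]
grip_width: 0.0
gripper_force: 4.1
```

>>> arm_command(plan="0 0 -0.0004 0;0.001 0 0 0;0.001 0 0 0;0.001 0 0 0;0.001 0 0 0;0 0 0 0")

```text
clock: 13.98
tcp_pos: [0.4381, -0.2284, 0.118]
orientation: [3.137, -0.166, -0.001]
contact_force: [-1.9, 0.7, 5.6]
grip_width: -0.0003
gripper_force: 3.1
```

>>> arm_command(plan="0.001 0 0.0001 0;0.001 0 0 0;0.001 0 0 0;0.001 0 0 0;0.001 0 0 0;0 0 0 0")

```text
clock: 14.72
tcp_pos: [0.443, -0.229, 0.1179]
orientation: [-3.137, 0.166, 0.001]
contact_force: [-1.3, 0.5, 5.8]
grip_width: -0.0001
gripper_force: 3.0
```

>>> arm_command(plan="0.001 0 0.0001 0;0.001 0 0 0;0.001 0 0 0;0.001 0 0 0;0.001 0 0 0;0.001 0 0 0;0 0 0 0")

```text
clock: 15.6
tcp_pos: [0.4489, -0.2297, 0.1177]
orientation: [3.137, -0.166, -0.001]
contact_force: [-2.3, 0.3, 5.0]
grip_width: 0.0002
gripper_force: 2.7
```

>>> arm_command(plan="0.001 0 0 0;0.001 0 0 0;0.001 0 0 0;0.001 0 0 0;0.001 0 0 0;0.001 0 0 0;0 0 0 0")

```text
clock: 16.48
tcp_pos: [0.4555, -0.23, 0.1175]
orientation: [-3.137, 0.166, -0.001]
contact_force: [0.2, 0.7, 2.3]
grip_width: -0.0
gripper_force: 0.5
```

```bash
cat >> h.py <<'E'
def dial(C,im,out,org=(.451,-.151),th=-.109):
    """rectified dial picture: 4 px/mm, 130 mm square, up = up the slope"""
    Rz=R.from_euler('z',th).as_matrix();a=np.radians(35)
    up=Rz@[np.cos(a),0,np.sin(a)];rt=Rz@[0,-1,0]
    c=np.array([*org,0])+Rz@[-.081,0,.0564]
    k=np.array([[-1,-1],[1,-1],[1,1],[-1,1]])*.065
    src=np.float32([proj(C,c+rt*x-up*y) for x,y in k])
    H=cv2.getPerspectiveTransform(src,np.float32([[0,0],[520,0],[520,520],[0,520]]))
    w=cv2.warpPerspective(im[:,:,::-1],H,(520,520),flags=cv2.INTER_CUBIC)
    cv2.imwrite('pics/'+out,w);return w
E
python3 - <<'E'
from h import *
c=eyes.calibration('wrist');f=210/np.tan(np.radians(c['fov_y'])/2)
B=np.eye(4);B[:3,:3]=R.from_rotvec([-3.137,.166,.001]).as_matrix();B[:3,3]=[.50717,-.15818,.24796]
w=dial((c,B@c['tool_from_camera'],f),cv2.imread('pics/w3.png')[:,:,::-1],'d3.png')
w2=dial(cam('top'),np.load('top.npz')['im'],'d0.png')
cv2.imwrite('pics/dd.png',cv2.resize(np.hstack([w2,w]),(800,400)))
E
```

```text
(no output)
```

View pics/dd.png

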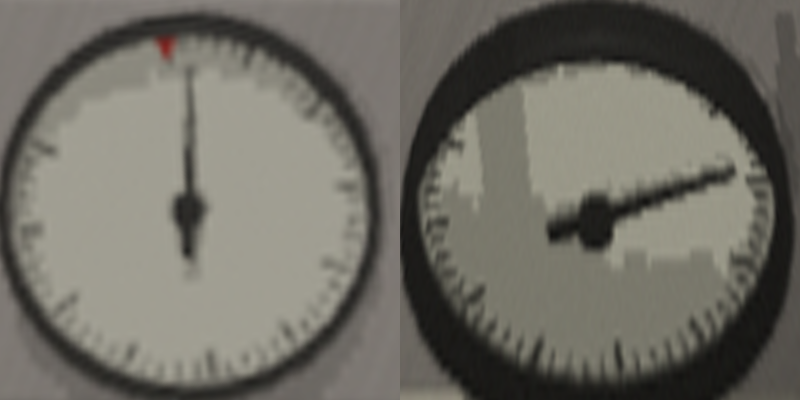

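>>> arm_command(plan="0 0 -0.01 0;0.008 -0.012 -0.03 0;0.012 -0.025 -0.04 0;0.015 -0.025 -0.04 0;0.01 -0.01 -0.01 0;0 0 0 0;0 0 0 0")

```text
clock: 17.35
tcp_pos: [0.506, -0.1642, 0.2461]
orientation: [3.137, -0.168, -0.005]
contact_force: [-0.5, -0.2, -0.5]
grip_width: 0.0003
gripper_force: 0.0
```

The first rectified view has the red mark at -0.14 rad and the empty needle at 0. With the cup on, the needle is at about 1.22 rad.

```bash
cat >> h.py <<'E'
def ang(w,ctr=None):
    """red mark and needle angle (rad, clockwise) in a rectified picture"""
    h=w.astype(int);b,g,rr=h[...,0],h[...,1],h[...,2]
    red=(rr-np.maximum(b,g)>40)
    blk=(h.max(2)<70).astype(np.uint8)
    if ctr is None:
        s=cv2.erode(blk,np.ones((11,11),np.uint8));yy,xx=np.mgrid[:520,:520]
        s[np.hypot(xx-260,yy-270)>60]=0;ctr=np.argwhere(s).mean(0)[::-1]
    n,l,st,ce=cv2.connectedComponentsWithStats(blk)
    L=l[int(ctr[1]),int(ctr[0])];p=np.argwhere(l==L)[:,::-1]-ctr;d=np.hypot(*p.T);t=p[d>.8*d.max()].mean(0)
    q=np.argwhere(red)[:,::-1]-ctr
    A=lambda v:np.arctan2(v[0],-v[1])
    return dict(ctr=ctr.round(1),needle=A(t),nlen=d.max(),red=A(q.mean(0)) if len(q) else None,nred=len(q),rr=np.hypot(*q.T).min() if len(q) else 0)
E
python3 - <<'E'
from h import *
for n in('d0','d3'):
    try: print(ang(cv2.imread(f'pics/{n}.png')))
    except Exception as e: print(e)
C,im,d=grab('wrist','w5.png');print(ang(dial(C,im,'d5.png')))
C,im,d=grab('top','t5.png');print(ang(dial(C,im,'d5t.png')))
E
```

```text
{'ctr': array([244. , 275.7]), 'needle': np.float64(0.00989242547504018), 'nlen': np.float64(78.7328740710146), 'red': np.float64(-0.13076718364898818), 'nred': 407, 'rr': np.float64(203.40182417864534)}
{'ctr': array([253.7, 287.6]), 'needle': np.float64(1.220361400772222), 'nlen': np.float64(191.99992696205553), 'red': None, 'nred': 0, 'rr': 0}
{'ctr': array([260., 270.]), 'needle': np.float64(-3.001520189224281), 'nlen': np.float64(360.0013888862097), 'red': None, 'nred': 0, 'rr': 0}h.py:48: RuntimeWarning: Mean of empty slice.
  s[np.hypot(xx-260,yy-270)>60]=0;ctr=np.argwhere(s).mean(0)[::-1]
  ret = um.true_divide(
Traceback (most recent call last):
  File "h.py", line 50, in ang
    L=l[int(ctr[1]),int(ctr[0])];p=np.argwhere(l==L)[:,::-1]-ctr;d=np.hypot(*p.T);t=p[d>.8*d.max()].mean(0)
        ~~~^^^^^^^^
ValueError: cannot convert float NaN to integer
```

>>> arm_command(plan="-0.015 0.015 0 0;-0.019 0.02 0.01 0;-0.019 0.02 0.02 0;-0.0158 0.0155 0.03 0;0 0 0.03 0;0 0 0.025 0;0 0 0.009 0;0 0 0 0;0 0 0 0")

```text
clock: 18.58
tcp_pos: [0.432, -0.2267, 0.1245]
orientation: [3.137, -0.167, 0.002]
contact_force: [-0.2, -0.3, 0.9]
grip_width: -0.0001
gripper_force: 0.0
```

>>> arm_command(plan="0 0 0.001 0;0 0 0.001 0;0 0 0 0;0 0 0 0")

```text
clock: 19.08
tcp_pos: [0.4317, -0.2261, 0.1217]
orientation: [3.137, -0.166, 0.0]
contact_force: [-0.6, 0.6, -0.3]
grip_width: 0.0
gripper_force: 0.0
```

>>> arm_command(plan="-0.001 0 0.001 0;-0.001 0.0015 0.001 0;0 0 0.001 0;0 0 0 0;0 0 0 0")

```text
clock: 19.7
tcp_pos: [0.4296, -0.2274, 0.1186]
orientation: [-3.137, 0.166, -0.0]
contact_force: [0.1, -0.3, -0.5]
grip_width: 0.0002
gripper_force: 0.0
```

>>> arm_command(plan="0 0 0.0007 0;0 0 0 0;0 0 0 0")

```text
clock: 20.08
tcp_pos: [0.4295, -0.2274, 0.1179]
orientation: [-3.137, 0.166, 0.0]
contact_force: [0.3, 0.6, -0.2]
grip_width: -0.0001
gripper_force: 0.0
```

>>> arm_command(plan="0 0 0.0006 0;0 0 0 0;0 0 0 0")

```text
clock: 20.45
tcp_pos: [0.4295, -0.2274, 0.1173]
orientation: [3.137, -0.166, 0.0]
contact_force: [-0.3, 0.6, -0.1]
grip_width: -0.0001
gripper_force: 0.0
```

>>> arm_command(plan="0 0 0.0003 0;0 0 0 0;0 0 0 0")

```text
clock: 20.82
tcp_pos: [0.4296, -0.2275, 0.1171]
orientation: [3.137, -0.166, 0.0]
contact_force: [-0.5, -0.2, 1.1]
grip_width: 0.0001
gripper_force: 0.5
```

>>> arm_command(plan="0 0 0.0005 0;0.001 0 0 0;0.001 0 0 0;0.001 0 0 0;0 0 0 0")

```text
clock: 21.45
tcp_pos: [0.432, -0.2278, 0.1166]
orientation: [-3.137, 0.166, 0.002]
contact_force: [-2.8, 0.5, 6.5]
grip_width: 0.0001
gripper_force: 3.5
```

>>> arm_command(plan="0.001 0 0 0;0.001 0 0 0;0.001 0 0 0;0.001 0 0 0;0.001 0 0 0;0 0 0 0")

```text
clock: 22.2
tcp_pos: [0.4379, -0.2284, 0.1169]
orientation: [3.137, -0.166, 0.001]
contact_force: [-1.9, 1.4, 6.2]
grip_width: 0.0001
gripper_force: 3.2
```

>>> arm_command(plan="0.001 0 0.0001 0;0.001 0 0 0;0.001 0 0 0;0.001 0 0 0;0.001 0 0 0;0.001 0 0 0;0 0 0 0")

```text
clock: 23.08
tcp_pos: [0.4437, -0.2291, 0.1167]
orientation: [3.137, -0.166, 0.001]
contact_force: [-2.1, 1.1, 5.6]
grip_width: -0.0001
gripper_force: 2.9
```

>>> arm_command(plan="0.001 0 0.0001 0;0.001 0 0 0;0.001 0 0.0001 0;0.001 0 0 0;0.001 0 0 0;0.001 0 0 0;0 0 0 0")

```text
clock: 23.95
tcp_pos: [0.4496, -0.2298, 0.1165]
orientation: [3.137, -0.166, 0.001]
contact_force: [-3.1, 0.6, 6.3]
grip_width: 0.0003
gripper_force: 2.9
```

>>> arm_command(plan="0.001 0 0.0001 0;0.001 0 0 0;0.001 0 0.0001 0;0.001 0 0 0;0.001 0 0.0001 0;0 0 0 0")

```text
clock: 24.7
tcp_pos: [0.4546, -0.2303, 0.116]
orientation: [3.137, -0.166, 0.001]
contact_force: [-1.5, -0.3, 4.3]
grip_width: 0.0
gripper_force: 2.0
```

>>> arm_command(plan="0 0 -0.01 0;0.008 -0.012 -0.03 0;0.012 -0.025 -0.04 0;0.015 -0.025 -0.04 0;0.01 -0.01 -0.01 0;0 0 0 0;0 0 0 0", hand=-1)

```text
clock: 25.58
tcp_pos: [0.5052, -0.164, 0.2444]
orientation: [3.137, -0.168, -0.005]
contact_force: [0.1, 0.4, 0.1]
grip_width: 0.085
gripper_force: 0.0
```

Run:
```python
from h import *
print(r.get_obs()['tcp_pos'])
C,im,d=grab('wrist','w6.png');w=dial(C,im,'d6.png')
try: print(ang(w))
except Exception as e: print(e)
h=w.astype(int);q=h[...,2]-h[...,:2].max(2);print(q.max(),np.argwhere(q>25).mean(0) if (q>25).any() else 0)
```

```text
[ 0.50521195 -0.16397779  0.24439904]
{'ctr': array([253. , 287.7]), 'needle': np.float64(1.2214169521829066), 'nlen': np.float64(191.97611732239494), 'red': np.float64(0.7694640160866053), 'nred': 1, 'rr': np.float64(209.85154873665385)}
41 [136.58730159 399.38095238]
```

>>> arm_command(plan="-0.015 0.015 0 0;-0.019 0.02 0.01 0;-0.019 0.02 0.02 0;-0.0158 0.0155 0.03 0;-0.002 0.0005 0.03 0;0 0 0.025 0;0 0 0.009 0;0 0 0 0;0 0 0 0", hand=1)

```text
clock: 26.75
tcp_pos: [0.4292, -0.2268, 0.1228]
orientation: [3.137, -0.167, 0.002]
contact_force: [0.9, -0.6, -0.0]
grip_width: 0.0004
gripper_force: 0.0
```

>>> arm_command(plan="0 0.001 0.002 0;0 0 0.002 0;0 0 0.001 0;0 0 0 0;0 0 0 0")

```text
clock: 27.38
tcp_pos: [0.4287, -0.2274, 0.1169]
orientation: [3.137, -0.166, -0.0]
contact_force: [0.4, -0.7, -0.5]
grip_width: 0.0001
gripper_force: 0.0
```

>>> arm_command(plan="0.0005 0 0.0007 0;0 0 0 0;0 0 0 0")

```text
clock: 27.75
tcp_pos: [0.4292, -0.2274, 0.1162]
orientation: [3.137, -0.166, -0.0]
contact_force: [0.1, -0.4, -0.2]
grip_width: 0.0003
gripper_force: 0.3
```

>>> arm_command(plan="0 0 0.0003 0;0 0 0 0;0 0 0 0")

```text
clock: 28.12
tcp_pos: [0.4292, -0.2274, 0.116]
orientation: [3.137, -0.166, 0.0]
contact_force: [-0.4, 0.6, 1.6]
grip_width: -0.0001
gripper_force: 0.9
```

>>> arm_command(plan="0 0 0.0005 0;0.001 0 0 0;0.001 0 0 0;0.001 0 0 0;0.001 0 0 0;0 0 0 0")

```text
clock: 28.88
tcp_pos: [0.4328, -0.2279, 0.1157]
orientation: [-3.137, 0.166, 0.001]
contact_force: [-5.6, 0.5, 8.5]
grip_width: 0.0002
gripper_force: 4.3
```

>>> arm_command(plan="0 0 -0.0003 0;0.001 0 0 0;0.001 0 0 0;0.001 0 0 0;0.001 0 0 0;0 0 0 0")

```text
clock: 29.62
tcp_pos: [0.4374, -0.2284, 0.1161]
orientation: [3.137, -0.166, 0.0]
contact_force: [-3.0, 0.0, 7.5]
grip_width: 0.0001
gripper_force: 3.6
```

>>> arm_command(plan="0.001 0 -0.0001 0;0.001 0 0 0;0.001 0 0 0;0.001 0 0 0;0.001 0 0 0;0 0 0 0")

```text
clock: 30.38
tcp_pos: [0.4422, -0.2289, 0.1162]
orientation: [3.137, -0.166, 0.0]
contact_force: [-1.6, 0.5, 7.4]
grip_width: 0.0001
gripper_force: 3.5
```

>>> arm_command(plan="0.001 0 0 0;0.001 0 0 0;0.001 0 0 0;0.001 0 0 0;0 0 0 0")

```text
clock: 31.0
tcp_pos: [0.4462, -0.2294, 0.1162]
orientation: [3.137, -0.166, 0.0]
contact_force: [-3.2, 0.4, 7.8]
grip_width: 0.0002
gripper_force: 3.7
```

>>> arm_command(plan="0.001 0 -0.0001 0;0.001 0 0 0;0.001 0 0 0;0.001 0 0 0;0 0 0 0")

```text
clock: 31.62
tcp_pos: [0.4503, -0.2299, 0.1163]
orientation: [3.137, -0.166, 0.001]
contact_force: [-2.7, -0.6, 6.6]
grip_width: -0.0
gripper_force: 3.3
```

>>> arm_command(plan="0 0 -0.01 0;0.008 -0.012 -0.03 0;0.015 -0.025 -0.04 0;0.018 -0.025 -0.04 0;0.01 -0.01 -0.01 0;0 0 0 0;0 0 0 0", hand=-1)

```text
clock: 32.5
tcp_pos: [0.5068, -0.1642, 0.2444]
orientation: [3.137, -0.168, -0.005]
contact_force: [0.1, -1.1, -0.6]
grip_width: 0.0855
gripper_force: 0.0
```

Run:
```python
from h import *
print(r.get_obs()['tcp_pos'])
C,im,d=grab('wrist','w7.png');w=dial(C,im,'d7.png')
try: print(ang(w))
except Exception as e: print(e)
h=w.astype(int);q=h[...,2]-h[...,:2].max(2);print(q.max(),np.argwhere(q>25).mean(0) if (q>25).any() else 0)
```

```text
[ 0.50681774 -0.1642499   0.24437817]
{'ctr': array([253.4, 288.1]), 'needle': np.float64(1.2213731387512072), 'nlen': np.float64(192.6756190575624), 'red': np.float64(1.1912610921270594), 'nred': 452, 'rr': np.float64(205.44230724247606)}
88 [208.80854197 454.03976436]
```

The wrist view gives red at 1.19 and needle at 1.22, but that angle has parallax. I'll swing the arm aside to check from the top camera.

>>> arm_command(plan="-0.01 0.02 0 0;-0.015 0.035 0 0;-0.015 0.04 0 0;-0.015 0.04 0 0;-0.015 0.04 0 0;-0.015 0.04 0 0;-0.015 0.04 0 0;-0.01 0.02 0 0;0 0 0 0")

```text
clock: 33.67
tcp_pos: [0.3672, -0.4269, 0.2448]
orientation: [-3.136, 0.174, 0.004]
contact_force: [-0.1, 1.7, 0.0]
grip_width: 0.0854
gripper_force: 0.0
```

Run:
```python
from h import *
print(r.get_obs()['tcp_pos'])
C,im,d=grab('top','t8.png');w=dial(C,im,'d8.png')
try: print(ang(w))
except Exception as e: print(e)
a=cv2.imread('pics/d7.png');t=im[130:310,200:420,::-1]
cv2.imwrite('pics/dd8.png',np.hstack([cv2.resize(w,(400,400)),cv2.resize(a,(400,400))]))
```

```text
[ 0.36717999 -0.42691566  0.24477521]
{'ctr': array([243.8, 273.7]), 'needle': np.float64(-1.8853759118829663), 'nlen': np.float64(57.504449738688166), 'red': np.float64(1.2591350636336531), 'nred': 682, 'rr': np.float64(196.75694919299406)}
```

View pics/dd8.png

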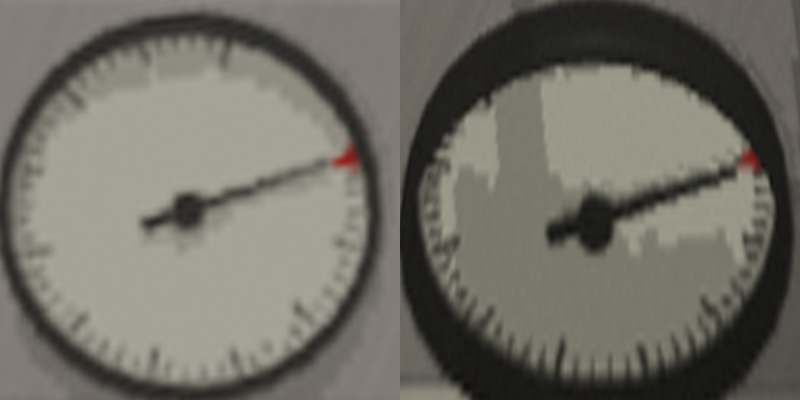

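The top view shows the needle at about 1.25 rad and the red mark at 1.26. The wrist view differs by -0.03 rad, and both are within the ±0.053 tolerance. The needle hasn't moved, so the cup is still in place, and the arm is clear.

```bash
python3 -c "
from bench import ticket
print(ticket.hand_in())"
```

```text
the job is handed in; nothing more can be done
None
```

I handed the job in at about 34 s: the cup stands released on the pan and the red zero mark is under the needle's tip to within about 1.5 mm by camera, but the hand-in returned no verdict.

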